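# Zero a dial depth gauge and gauge a saw-cut groove

## Robot

A 7-joint arm with a two-finger parallel gripper is mounted at the origin on the work surface; the furniture and walls round the work are solid. World frame = base frame: x ahead of the robot, y to its left, z up, the work surface at z = 0. Lengths are in m, angles in rad, forces in N, time in s.
With the tool pointing down it reaches from about 0.375 to 0.925 m from the base axis. Payload 3.1 kg.
Tool frame: the origin (TCP) lies on the centre line of the jaws, within the pads' length; the fingertips stand tip_extent ahead of it and the grasp point (between the pads) lies 3 mm ahead of it (tip_extent is the distance from the TCP to the fingertips, in m); z points along the fingers, y is the line along which they close (so a half turn about z gives the same grasp; the last joint's range is limited). The gripper opens to 85 mm and grips with 20 to 120 N. Pads are 22 mm wide; open, the fingers measure 114 mm over their backs; the gripper's body (76 mm by 85 mm) begins 54 mm behind the grasp point. The pads swing forward as they close: fully open they stand 13 mm farther back than shut.
Start: joints at [1.052, 0.383, 0.044, 1.598, -0.018, 1.161, -0.05], TCP at [0.266, -0.593, 0.253] pointing down, gripper open.
Joint ranges: [-2.61, 2.61], [-0.41, 2.15], [-1.48, 1.57], [0, 2.5], [-1.57, 4.71], [0.05, 1.97], [-2.85, 2.85]. Speed limits (rad/s): [2.79, 2.79, 3.14, 3.14, 3.14, 3.14, 3.14].

## Interface

Orientations are given as a rotation vector (axis times angle).
In Python, from station import * gives the robot as it stands.
- The arm moves only by the tool jog_arm, never from a script. Its argument "targets" is a list of rows, each a list of 3 entries, a list of its own where there are three numbers: the closure, from 0 (fully open) to 1 (shut), then the shift along the world's x, y, z in m, then the turn about the world's z in rad. A call has exactly 5 rows; each row shifts and turns the commanded pose from where the row before left it; what a row does not reach is not made up. A row lasts 1/10 s, in which the tool goes at most 50 mm and 8.59 degrees, less where a joint would pass 70% of its speed; a pose out of reach is approached as far as the arm can. A call is refused whole if a number of a shift passes 0.05 or a number of a turn 0.15, either way. A call with a gripper value outside its range is refused whole. The fingers move at their own pace and stop on an object; "newtons" is the grip in N (left out, the last holds). Time passes only in rows, so rows that do not move let the fingers close, or fill a call up. It gives the time, the measured TCP pose, the force, the opening and the grip force at its end, in the units of the state.
- get_state(): the state, without advancing time (a new reading comes with each control period).
- camera(name): name is "scene" or "top" or "wrist"; returns a dict with "img" (420x560x3 uint8, red, green, blue), "intrinsics" (3x3 intrinsics, pixels), "rvec" (rotation vector, rad) and "tvec" (3), from world to camera coordinates, as OpenCV has them. Camera axes: x right, y down, z forward; pixel columns grow to the right and rows downward; lengths in m; the calibration is good to about 2 mm. A picture is of the moment at which its call begins. There is no depth.
- hand_in(): hands the job in; it is judged then, once.
The state is a dict: "time": time; "joint_pos": joint angles; "joint_vel": joint speeds; "tau": joint torques, N m; "position": TCP position; "tool_rot": TCP orientation; "wrist_force": force on the tool from outside, world axes, zero at the start; "ft_torque": the same for the moment, N m; "finger_gap": finger opening in m; "grasp_force": force on a finger pad.
Only numpy, scipy, OpenCV 4.12 (cv2) and the standard library are available. Lean on these libraries where they do the work, as an engineer would, in place of code of your own. Each camera call takes 0.05 s, during which the arm holds its last target. There are 200 camera calls.

## Task

Check the depth of the groove just cut in the board: take the dial depth gauge out of its wooden holder and first check its zero by setting it upright, foot flat on the bare saw table clear of its slot, for a second. Then bring it to the board and set its foot flat and square across the wider groove, with the plunger down in the groove on the pencil line between the crow's-foot marks. Press the foot down lightly, with about 10 N, and end there, still gripping and pressing the gauge so that the dial can be read (the job finishes holding, nothing is let go); do not shove the board, and leave the pencil and the tape measure alone.

Things in the scene. Friction and masses are not known exactly. Their poses are not given: they have to be found in the camera images.
- gauge: Plunger dial depth gauge, about 0.25 kg, standing upright in its holder at the start. Origin: centre of the underside of its foot; z up, y along the foot, -x the way the dial looks. Steel foot bar 18 (x) by 80 (y) by 10 mm high, round 15 mm neck, then a black square case, then a 10 mm button on a thin stem, its top 104 mm above the origin with the plunger in, 90 mm with it out.
- grip (a point): Centre of the gauge's black case, 56 mm above the underside of the foot: where to grip. The case is 22 (x) by 52 (y) by 52 mm high (30 to 82 mm above the foot's underside); its two flat sides, 52 mm apart along y, are free for fingers coming from above. The dial's bezel stands 3 mm off the front. Axes as the gauge's.
- plunger (a joint): Spring plunger of the gauge, a 5 mm steel pin that comes down out of the centre of the foot. 0 = flush with the foot's underside, 0.014 = fully out (14 mm, as it hangs free, and at the start in the holder). Its spring pushes it out with about 1 N. The dial's needle follows it.
- holder: Dark hardwood block that the gauge stands in, fixed, 48 (x) by 100 (y) by 34 mm high. Origin: centre of its underside. The foot of the gauge stands on its top, along y, between two 6 mm high strips (26 mm apart); the plunger hangs in a 12 mm bore, 24 mm deep, at the centre of the top.
- board: Loose light wooden board, 130 (x) by 180 (y) by 24 mm thick, about 0.4 kg, lying flat. Origin: centre of its underside. Two grooves, 10 mm deep, run through its upper face along x: the wider 18 mm wide at y = -30 mm, the other 9 mm wide at y = +45 mm. A pencil line along y at x = +15 mm crosses the wider one, a V-shaped crow's-foot on either side pointing at the groove.
- spot (a point): The spot to gauge: middle of the wider groove at the pencil line, at the height of the board's upper face (24 mm above the saw table; the groove's floor is 10 mm below). Its axes are the board's: x along the groove, y across it.
- the_pencil: Yellow carpenter's pencil, 160 mm long, 8 mm high, lying loose on the saw before the blade guard. Origin: centre of its underside. Leave alone.
- tape_rule: Yellow tape measure, 86 x 104 x 35 mm, lying loose on the saw near the robot. Origin: centre of its underside. Leave alone.
- slot (a point): Middle of the saw table's mitre slot, at table height: an open channel 23 mm wide and 10 mm deep that runs right across the table along world y. A gauge zeroed over it would read false; the table either side of it is flat (z = 0 within 1 mm).

How it is judged:
By the outcome, as a careful person would: the job done as asked, in the order asked, and still so for the second after the job is handed in, while the arm keeps its last pose, push and grip.
It also fails if it takes over 45 s, if anything falls off the work surface, if the arm or the gripper's body presses on something with over 40 N, if the wrist force passes 120 N, or if a joint passes its speed limit or range.

## Working session

There is one attempt and no reset: what is moved stays moved. The work goes in short steps, Python scripts to look and compute and a tool call to move; the robot and the scene stay as the last step left them, time stands still between calls to the robot, and variables do not carry over. Pictures are saved under pics/ and viewed, at most 10 in all, crops included, and the job is handed in when it is done.

Besides the shell and the picture viewer there is one more tool, called after "Call:" by a JSON object that holds its "method" and its "body". jog_arm: Moves the arm, as the interface text tells. Its arguments: {"type":"object","properties":{"targets":{"type":"array","items":{"type":"array"}},"newtons":{"type":"number"}},"required":["targets"]}

```bash
mkdir -p pics; cat > h.py <<'E'
from station import *
import numpy as np, cv2
from scipy.spatial.transform import Rotation as R
def snap(n,f):
    c=camera(n); cv2.imwrite('pics/'+f+'.png',c['img'][:,:,::-1]); np.savez(f+'.npz',**c); return c
def ray(f,u,v,z):
    c=np.load(f+'.npz'); M=R.from_rotvec(c['rvec'].ravel()).as_matrix(); o=-M.T@c['tvec'].ravel()
    d=M.T@np.linalg.inv(c['intrinsics'])@[u,v,1]; return o+d*(z-o[2])/d[2]
def proj(f,P):
    c=np.load(f+'.npz'); return cv2.projectPoints(np.array(P,float).reshape(-1,3),c['rvec'],c['tvec'],c['intrinsics'],None)[0].reshape(-1,2)
E
python3 - <<'E'
from h import *
for n in ['scene','top']:
    c=snap(n,n+'0')
    M=R.from_rotvec(c['rvec'].ravel()).as_matrix(); print(n,(-M.T@c['tvec'].ravel()).round(3),c['intrinsics'][0,0])
s=get_state(); print(s)
E
```

```text
scene [-0.134  0.41   0.764] 528.658238257499
top [ 0.395 -0.053  0.999] 496.39577501526395
{'time': 0.1, 'joint_pos': array([ 1.05221042,  0.38375516,  0.04384848,  1.59943495, -0.01791173,
        1.16123068, -0.04988105]), 'joint_vel': array([-0.00025877, -0.00154618,  0.00066108, -0.00226985, -0.00113337,
       -0.00158321,  0.00023854]), 'tau': array([ 2.83851819e-03, -4.34732080e+01,  1.02940455e+00, -2.50454271e+01,
        1.08781579e-02,  5.51723104e-03, -1.90291593e-05]), 'position': array([ 0.26517268, -0.5925526 ,  0.25200334]), 'tool_rot': array([-3.06998823e+00, -6.55739024e-01,  9.83663572e-04]), 'wrist_force': array([ 0.65103155,  0.43298496, -0.17594957]), 'ft_torque': array([-0.0238979 , -0.02112378,  0.02536605]), 'grasp_force': 0.0, 'finger_gap': 0.08523670322474977}
```

View pics/top0.png

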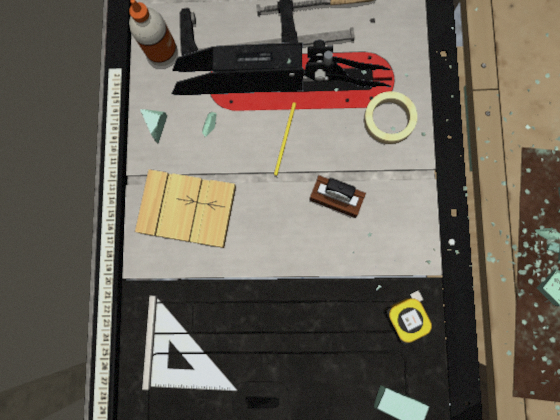

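View pics/scene0.png

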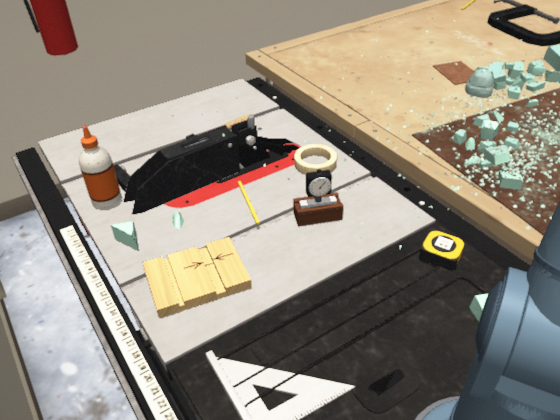

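The top view shows the board at about (187,209), with its crow's feet meeting near (200,202). The holder and gauge are at about (338,196), the slot along row 176, the pencil at (285,140) and the tape at (410,320). Next I'll take enlarged crops.

```bash
python3 - <<'E'
from h import *
a=cv2.imread('pics/top0.png'); b=cv2.imread('pics/scene0.png')
g=lambda im,x,y,w,h,k:cv2.resize(im[y:y+h,x:x+w],None,fx=k,fy=k,interpolation=cv2.INTER_CUBIC)
A=g(a,130,163,112,92,3.5)   # board top
B=g(a,300,163,112,92,3.5)
C=g(b,135,230,130,86,3); D=g(b,280,160,130,86,3)
top=np.hstack([A,B]); bot=np.hstack([C,D]); bot=cv2.copyMakeBorder(bot,0,0,0,top.shape[1]-bot.shape[1],cv2.BORDER_CONSTANT)
print(top.shape,bot.shape); cv2.imwrite('pics/crops.png',np.vstack([top,bot]))
for n,u,v,z in [('holder',338,196,.034),('slot',230,176,0),('slotR',430,171,0),('spot',200,202,.024)]: print(n,ray('top0',u,v,z).round(4))
E
```

```text
(322, 784, 3) (258, 784, 3)
holder [ 0.5701 -0.1315  0.034 ]
slot [0.6224 0.0869 0.    ]
slotR [ 0.6246 -0.3224  0.    ]
spot [0.5647 0.1438 0.024 ]
```

View pics/crops.png

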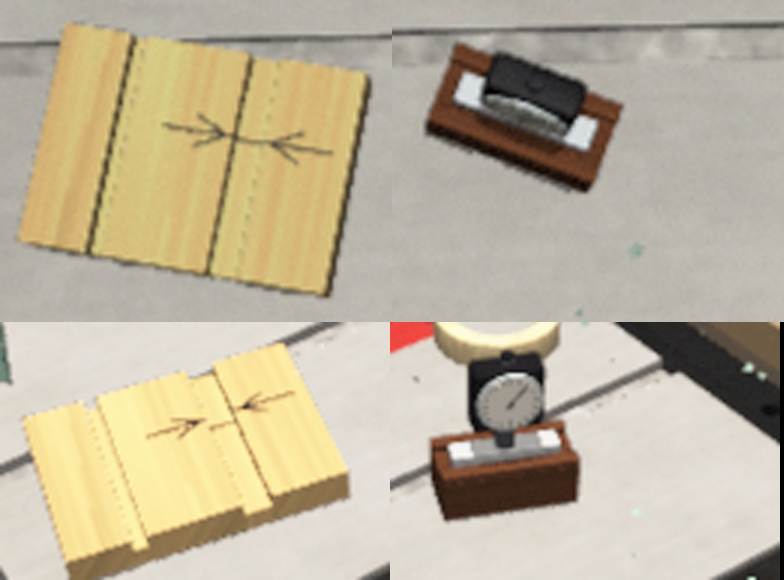

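The crops show the board's top-face corners at (65,24), (370,73), (327,295) and (20,240). The wide groove is the right-hand one, with its spot near (247,139). The gauge button is at (537,83), the foot runs from (458,88) to (597,130), and the dial faces the robot.

```bash
python3 - <<'E'
from h import *
P=[ray('top0',130+u/3.5,163+v/3.5,.024)[:2] for u,v in [(65,24),(370,73),(327,295),(20,240)]]
L=np.array([[65,90],[65,-90],[-65,-90],[-65,90]])/1e3
P=np.array(P);p=P.mean(0);H=(L-L.mean(0)).T@(P-p);U,S,V=np.linalg.svd(H);Rm=V.T@U.T
yaw=np.arctan2(Rm[1,0],Rm[0,0]);print('board',p,np.degrees(yaw),'res',((L@Rm.T+p)-P)*1e3)
print('spot fit',p+Rm@[.015,-.03],'direct',ray('top0',130+247/3.5,163+139/3.5,.024))
f=lambda u,v,z:ray('top0',300+(u-392)/3.5,163+v/3.5,z)
print('button top',f(537,83,.124),'scene',ray('scene0',319.3,171,.124))
a,b=f(458,88,.044),f(597,130,.044);print('foot',(a+b)/2,np.linalg.norm(a-b),np.degrees(np.arctan2(*(a-b)[:2])))
a,b=f(490,55,.116),f(586,85,.116);print('case back',(a+b)/2,np.linalg.norm(a-b),np.degrees(np.arctan2(*(a-b)[:2])))
s=get_state(); print(R.from_rotvec(s['tool_rot']).as_matrix().round(3))
print(np.load('top0.npz')['img'].shape)
E
```

```text
board [0.55343484 0.17261312] -10.508617789854405 res [[ 0.73525613 -0.97805044]
 [ 0.42510408  0.36829627]
 [-0.06027788  0.06244249]
 [-1.10008233  0.54731168]]
spot fit [0.56271175 0.14038055] direct [0.5632609  0.14261287 0.024     ]
button top [ 0.57060621 -0.13078845  0.124     ] scene [ 0.5670365  -0.12811959  0.124     ]
foot [ 0.57202581 -0.13208583  0.044     ] 0.08037758048435077 18.250434308892594
case back [ 0.57905654 -0.13216083  0.116     ] 0.05164986568520035 18.922301472203337
[[ 0.913  0.409 -0.001]
 [ 0.409 -0.913  0.002]
 [-0.    -0.002 -1.   ]]
(420, 560, 3)
```

Call:
{"method": "jog_arm", "body": {"targets": [[0, [0.025, 0.038, 0], -0.12], [0, [0.025, 0.038, 0], -0.12], [0, [0.025, 0.038, 0], -0.12], [0, [0.025, 0.038, 0], -0.12], [0, [0.025, 0.038, 0], -0.12]], "newtons": 40}}

```text
time: 0.6
position: [0.391, -0.4014, 0.2528]
tool_rot: [-3.128, 0.289, 0.001]
wrist_force: [0.6, -1.0, 0.5]
finger_gap: 0.0857
grasp_force: 0.0
```

Call:
{"method": "jog_arm", "body": {"targets": [[0, [0.025, 0.038, 0], -0.12], [0, [0.025, 0.038, 0], -0.022], [0, [0.025, 0.038, 0], 0], [0, [0.025, 0.038, 0], 0], [0, [0.025, 0.038, 0], 0]]}}

```text
time: 1.1
position: [0.5158, -0.2115, 0.2529]
tool_rot: [-3.101, 0.503, 0.001]
wrist_force: [0.4, 0.1, -0.1]
finger_gap: 0.0854
grasp_force: 0.0
```

Call:
{"method": "jog_arm", "body": {"targets": [[0, [0.025, 0.038, 0], 0], [0, [0.025, 0.038, 0], 0], [0, [0.005, 0.006, 0], 0], [0, [0, 0, 0], 0], [0, [0, 0, 0], 0]]}}

```text
time: 1.6
position: [0.5695, -0.133, 0.2526]
tool_rot: [3.099, -0.505, -0.003]
wrist_force: [0.2, -0.7, -0.1]
finger_gap: 0.0851
grasp_force: 0.0
```

```bash
python3 - <<'E'
from h import *
c=snap('wrist','w1'); s=get_state(); print(s['time'],s['position'],R.from_rotvec(s['tool_rot']).as_matrix().round(3),s['wrist_force'],s['joint_pos'])
print([k for k in dir() if 'tip' in k.lower()])
try: print(tip_extent)
except Exception as e: print(e)
y=-.32
A=R.from_euler('z',y).as_matrix(); o=np.array([.570,-.1305,.034])
print(proj('w1',[o+A@[0,0,.09],o+A@[0,.04,.01],o+A@[0,-.04,.01],o+A@[-.011,.026,.082],o+A@[-.011,-.026,.082],o+A@[.011,.026,.082],o+A@[.011,-.026,.082]]).round(1))
E
```

```text
1.65 [ 0.56927598 -0.13387381  0.25275138] [[ 0.948 -0.319 -0.002]
 [-0.319 -0.948 -0.001]
 [-0.001  0.002 -1.   ]] [-0.55041789 -0.6283411  -1.07324901] [ 0.30725055  0.27064809 -0.17351384  1.75099246  0.05285035  1.12583565
 -1.77821583]
['tip_extent']
0.022
[[276.5 212.5]
 [239.5 188.7]
 [314.4 188.5]
 [246.6 221.7]
 [306.6 221.5]
 [245.6 197.2]
 [307.3 197. ]]
```

View pics/w1.png

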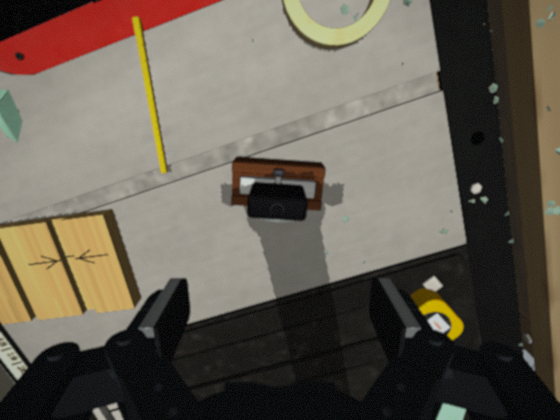

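The wrist view shows the case at about (246–306, 183–220) with the button near (277,209), close to the predicted position. The holder edge is tilted about 3° to the right and down. I'll zoom in to get the yaw.

```bash
python3 - <<'E'
from h import *
a=cv2.imread('pics/w1.png')[140:240,215:345]
a=cv2.resize(a,None,fx=6,fy=6,interpolation=cv2.INTER_CUBIC)
a=cv2.convertScaleAbs(a,alpha=1.8,beta=20);cv2.imwrite('pics/w1z.png',a)
E
```

```text
(no output)
```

View pics/w1z.png

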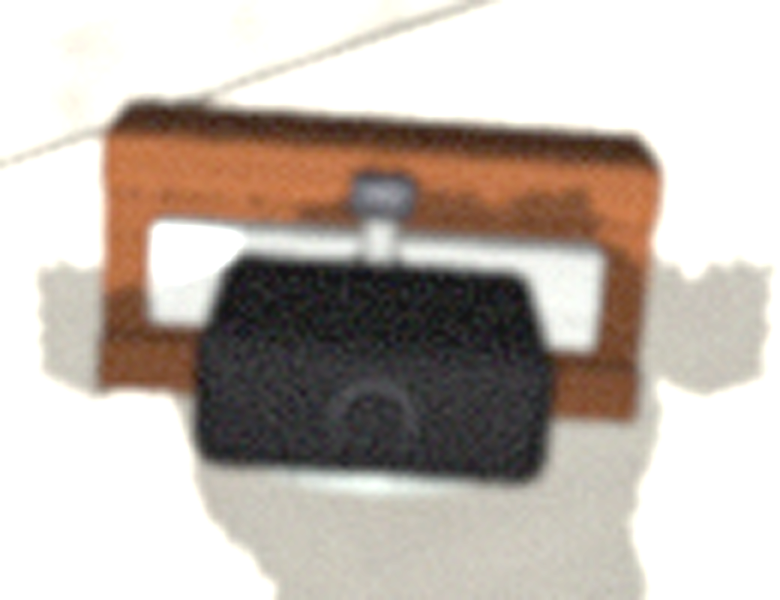

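In the zoom, the foot corners are at about (150,220), (607,245), (600,352) and (147,327). The case's front top edge runs from (200,462) to (545,482). I'll fit the pose to these.

```bash
python3 - <<'E'
from h import *
from scipy.optimize import least_squares
uv=np.array([(150,220),(607,245),(600,352),(147,327),(200,462),(545,482)])/6+[215,140]
L=np.array([(9,40,10),(9,-40,10),(-9,-40,10),(-9,40,10),(-11,26,82),(-11,-26,82)])/1e3
def f(p): return (proj('w1',L@R.from_euler('z',p[2]).as_matrix().T+[p[0],p[1],.034])-uv).ravel()
r=least_squares(f,[.57,-.13,-.32],x_scale=[.01,.01,.1]);print(r.x,np.degrees(r.x[2]),r.fun.round(1))
E
```

```text
[ 0.57124241 -0.13194285 -0.37962938] -21.7511614396027 [ 0.5  0.  -0.2  0.1 -0.6 -1.4  0.7 -1.3 -1.4  1.2  1.1  1. ]
```

Call:
{"method": "jog_arm", "body": {"targets": [[0, [0.0015, 0.002, -0.03], -0.05], [0, [0, 0, -0.04], 0], [0, [0, 0, -0.04], 0], [0, [0, 0, -0.03], 0], [0, [0, 0, -0.018], 0]]}}

```text
time: 2.15
position: [0.5686, -0.1322, 0.0921]
tool_rot: [3.085, -0.586, -0.008]
wrist_force: [-0.5, 0.5, -0.3]
finger_gap: 0.0854
grasp_force: 0.0
```

Call:
{"method": "jog_arm", "body": {"targets": [[0.1, [0, 0, 0], 0], [0.2, [0, 0, 0], 0], [0.3, [0, 0, 0], 0], [0.3, [0, 0, 0], 0], [0.3, [0, 0, 0], 0]]}}

```text
time: 2.65
position: [0.573, -0.1296, 0.0967]
tool_rot: [3.088, -0.58, 0.004]
wrist_force: [0.4, -0.5, 0.0]
finger_gap: 0.0595
grasp_force: 0.0
```

Call:
{"method": "jog_arm", "body": {"targets": [[0.3, [-0.001, -0.003, -0.002], 0], [0.3, [0, 0, 0], 0], [0.3, [0, 0, 0], 0], [0.33, [0, 0, 0], 0], [0.36, [0, 0, 0], 0]]}}

```text
time: 3.15
position: [0.5711, -0.1322, 0.0932]
tool_rot: [-3.088, 0.579, 0.0]
wrist_force: [-0.9, 0.9, 0.9]
finger_gap: 0.0545
grasp_force: 0.0
```

```bash
python3 - <<'E'
from h import *
for i in range(4):
    c=snap('scene','s1'); s=get_state(); print(s['time'],s['position'].round(4),s['wrist_force'].round(2),s['finger_gap'],s['grasp_force'])
a=cv2.imread('pics/s1.png')[100:260,230:440]
cv2.imwrite('pics/s1z.png',cv2.resize(a,None,fx=3.5,fy=3.5,interpolation=cv2.INTER_CUBIC))
E
```

```text
3.2 [ 0.571  -0.1322  0.0932] [1.18 0.98 0.44] 0.05485199616609612 0.0
3.25 [ 0.5711 -0.1322  0.0933] [-0.07 -1.02 -0.3 ] 0.05429372406767224 0.0
3.3 [ 0.5711 -0.1322  0.0933] [ 0.13  0.17 -0.36] 0.05484860731528565 0.0
3.35 [ 0.5711 -0.1322  0.0932] [0.34 0.15 0.32] 0.05466184883009665 0.0
```

View pics/s1z.png

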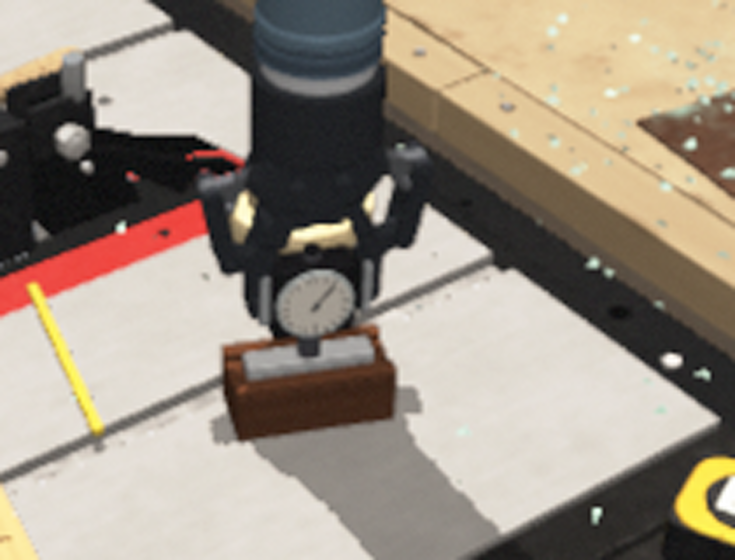

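The gauge sits between the pads, with the dial at (315,303) and the foot square in the holder. Closing now.

Call:
{"method": "jog_arm", "body": {"targets": [[0.4, [0, 0, 0], 0], [0.45, [0, 0, 0], 0], [0.5, [0, 0, 0], 0], [0.5, [0, 0, 0], 0], [0.5, [0, 0, 0], 0]], "newtons": 60}}

```text
time: 3.85
position: [0.5714, -0.1322, 0.0935]
tool_rot: [-3.088, 0.579, -0.001]
wrist_force: [0.8, -0.6, 2.1]
finger_gap: 0.0511
grasp_force: 62.9
```

Call:
{"method": "jog_arm", "body": {"targets": [[0.5, [0, 0, 0.005], 0], [0.5, [0, 0, 0.015], 0], [0.5, [0, 0, 0.025], 0], [0.5, [0, 0, 0.025], 0], [0.5, [0, 0, 0.01], 0]]}}

```text
time: 4.35
position: [0.5726, -0.1328, 0.1766]
tool_rot: [3.087, -0.58, 0.008]
wrist_force: [0.5, 0.2, -2.9]
finger_gap: 0.0515
grasp_force: 62.9
```

Call:
{"method": "jog_arm", "body": {"targets": [[0.5, [-0.01, 0.02, 0], 0.05], [0.5, [-0.02, 0.04, 0], 0.07], [0.5, [-0.02, 0.04, 0], 0.07], [0.5, [-0.015, 0.025, 0], 0], [0.5, [-0.006, 0.007, -0.02], 0]]}}

```text
time: 4.85
position: [0.5002, 0.0044, 0.1554]
tool_rot: [-3.128, 0.274, -0.007]
wrist_force: [0.1, 0.3, -3.0]
finger_gap: 0.0513
grasp_force: 63.2
```

Call:
{"method": "jog_arm", "body": {"targets": [[0.5, [0, 0, -0.03], 0], [0.5, [0, 0, -0.03], 0], [0.5, [0, 0, -0.02], 0], [0.5, [0, 0, -0.007], 0], [0.5, [0, 0, 0], 0]]}}

```text
time: 5.35
position: [0.4988, -0.0005, 0.0654]
tool_rot: [3.128, -0.284, -0.005]
wrist_force: [-1.1, 0.4, -1.3]
finger_gap: 0.0516
grasp_force: 63.0
```

```bash
python3 - <<'E'
from h import *
for i in range(4):
    camera('top'); s=get_state(); print(s['time'],s['position'].round(4),s['wrist_force'].round(2),s['ft_torque'].round(2))
c=snap('scene','s2')
print(R.from_rotvec(s['tool_rot']).as_matrix().round(4))
a=cv2.imread('pics/s2.png')[150:270,190:370]
cv2.imwrite('pics/s2z.png',cv2.resize(a,None,fx=4,fy=4,interpolation=cv2.INTER_CUBIC))
E
```

```text
5.4 [ 4.999e-01 -4.000e-04  6.650e-02] [-0.71 -0.23 -1.11] [-0.03  0.15 -0.05]
5.45 [ 5.007e-01 -4.000e-04  6.710e-02] [-0.44  0.32 -1.15] [ 0.01  0.14 -0.07]
5.5 [ 5.011e-01 -3.000e-04  6.750e-02] [ 0.14  0.21 -0.87] [-0.01  0.13 -0.01]
5.55 [ 5.012e-01 -3.000e-04  6.760e-02] [-0.82  0.06 -2.09] [0.   0.13 0.02]
[[ 9.836e-01 -1.804e-01  2.600e-03]
 [-1.804e-01 -9.836e-01 -1.000e-04]
 [ 2.500e-03 -4.000e-04 -1.000e+00]]
```

View pics/s2z.png

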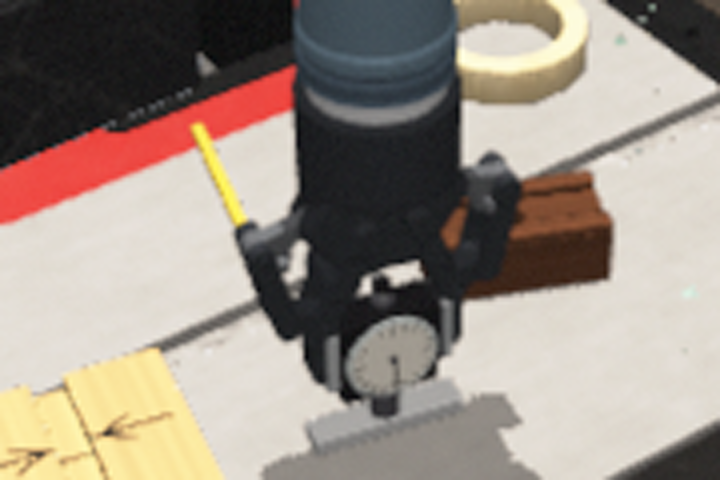

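The gauge hangs upright with its foot about 8 mm above bare table, well clear of the slot. Lowering it now.

Call:
{"method": "jog_arm", "body": {"targets": [[0.5, [0, 0, -0.003], 0], [0.5, [0, 0, -0.003], 0], [0.5, [0, 0, 0], 0], [0.5, [0, 0, 0], 0], [0.5, [0, 0, 0], 0]]}}

```text
time: 6.1
position: [0.5004, -0.0003, 0.0604]
tool_rot: [-3.129, 0.284, -0.001]
wrist_force: [1.1, 0.1, -1.4]
finger_gap: 0.0514
grasp_force: 63.0
```

Call:
{"method": "jog_arm", "body": {"targets": [[0.5, [0, 0, -0.001], 0], [0.5, [0, 0, 0], 0], [0.5, [0, 0, -0.001], 0], [0.5, [0, 0, 0], 0], [0.5, [0, 0, 0], 0]]}}

```text
time: 6.6
position: [0.5005, -0.0003, 0.0595]
tool_rot: [3.128, -0.284, 0.001]
wrist_force: [-2.6, 0.1, 8.0]
finger_gap: 0.0514
grasp_force: 64.2
```

Firm contact at the expected height. I'll hold it there for over a second.

Call:
{"method": "jog_arm", "body": {"targets": [[0.5, [0, 0, -0.0003], 0], [0.5, [0, 0, 0], 0], [0.5, [0, 0, 0], 0], [0.5, [0, 0, 0], 0], [0.5, [0, 0, 0], 0]]}}

```text
time: 7.1
position: [0.5005, -0.0002, 0.0595]
tool_rot: [3.128, -0.284, 0.001]
wrist_force: [-2.9, 0.3, 9.7]
finger_gap: 0.0512
grasp_force: 64.3
```

Call:
{"method": "jog_arm", "body": {"targets": [[0.5, [0, 0, 0], 0], [0.5, [0, 0, 0], 0], [0.5, [0, 0, 0], 0], [0.5, [0, 0, 0], 0], [0.5, [0, 0, 0], 0]]}}

```text
time: 7.6
position: [0.5005, -0.0003, 0.0595]
tool_rot: [3.128, -0.284, 0.001]
wrist_force: [-2.5, 0.4, 10.4]
finger_gap: 0.0511
grasp_force: 64.3
```

```bash
python3 - <<'E'
from h import *
for i in range(2):
    c=snap('scene','s3'); s=get_state(); print(s['time'],s['position'].round(4),s['wrist_force'].round(2),s['ft_torque'].round(2))
print(R.from_rotvec(s['tool_rot']).as_matrix().round(4))
a=cv2.imread('pics/s3.png')[190:270,240:330]; b=cv2.imread('pics/top0.png')
c=snap('top','t3'); b=cv2.imread('pics/t3.png')[160:260,125:225]
g=lambda i,k:cv2.resize(i,(int(i.shape[1]*k),480),interpolation=cv2.INTER_CUBIC)
b=cv2.resize(b,(430,430),interpolation=cv2.INTER_CUBIC);a=cv2.resize(a,(360,320),interpolation=cv2.INTER_CUBIC);a=cv2.copyMakeBorder(a,0,110,0,0,cv2.BORDER_CONSTANT)
cv2.imwrite('pics/c3.png',np.hstack([a,b]))
E
```

```text
7.65 [ 5.005e-01 -3.000e-04  5.950e-02] [-2.13 -0.44  9.64] [0.15 0.58 0.01]
7.7 [ 5.005e-01 -3.000e-04  5.950e-02] [-3.56  0.38  9.79] [ 0.11  0.56 -0.03]
[[ 9.836e-01 -1.803e-01  4.000e-04]
 [-1.803e-01 -9.836e-01 -4.000e-04]
 [ 4.000e-04  3.000e-04 -1.000e+00]]
```

View pics/c3.png

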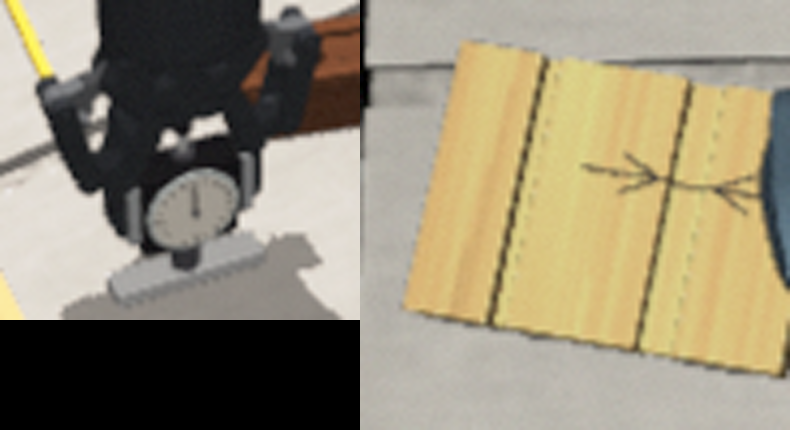

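The left crop shows the foot flat on the table and the needle upright at zero. In the right crop the board hasn't moved and the groove centre on the pencil line is near (686,184). I'll cross-check the spot against the first wrist picture.

```bash
python3 - <<'E'
from h import *
print(ray('t3',200.8,202.8,.024),ray('w1',69,259,.024))
E
```

```text
[0.56307831 0.14214851 0.024     ] [0.56190133 0.14077612 0.024     ]
```

Call:
{"method": "jog_arm", "body": {"targets": [[0.5, [0, 0, 0.005], 0], [0.5, [0, 0, 0.015], 0], [0.5, [0, 0, 0.025], 0], [0.5, [0, 0, 0.02], 0], [0.5, [0.01, 0.02, 0], 0]]}}

```text
time: 8.25
position: [0.5102, 0.0161, 0.1248]
tool_rot: [3.125, -0.293, 0.003]
wrist_force: [0.5, -0.8, -3.7]
finger_gap: 0.051
grasp_force: 63.3
```

Call:
{"method": "jog_arm", "body": {"targets": [[0.5, [0.015, 0.035, 0], 0], [0.5, [0.015, 0.035, 0], 0], [0.5, [0.0125, 0.032, 0], 0], [0.5, [0.01, 0.02, 0], 0], [0.5, [0, 0, 0], 0]]}}

```text
time: 8.75
position: [0.5624, 0.1473, 0.1227]
tool_rot: [-3.126, 0.274, 0.001]
wrist_force: [0.3, 0.5, -3.3]
finger_gap: 0.0512
grasp_force: 63.3
```

Call:
{"method": "jog_arm", "body": {"targets": [[0.5, [0, 0, -0.01], 0], [0.5, [0, 0, -0.01], 0], [0.5, [0, 0, -0.002], 0], [0.5, [0, 0, 0], 0], [0.5, [0, 0, 0], 0]]}}

```text
time: 9.25
position: [0.5624, 0.1409, 0.1008]
tool_rot: [3.128, -0.286, -0.001]
wrist_force: [-0.2, -0.7, -2.4]
finger_gap: 0.0511
grasp_force: 63.4
```

```bash
python3 - <<'E'
from h import *
for i in range(3): camera('top')
s=get_state(); print(s['time'],s['position'].round(4),s['wrist_force'].round(2),R.from_rotvec(s['tool_rot']).as_matrix().round(4)[:,1])
snap('scene','s4');snap('wrist','w4')
a=cv2.imread('pics/s4.png')[205:320,140:270];b=cv2.imread('pics/w4.png')[120:330,170:390]
p=s['position'];print('spot px',proj('s4',[.5625,.1415,.024]),'tip px',proj('s4',[p[0],p[1],p[2]-.0735]),'w',proj('w4',[.5625,.1415,.024]))
a=cv2.resize(a,(520,460),interpolation=cv2.INTER_CUBIC);b=cv2.resize(b,(280,267));b=cv2.copyMakeBorder(b,0,193,0,0,cv2.BORDER_CONSTANT)
cv2.imwrite('pics/c4.png',np.hstack([a,b]))
E
```

```text
9.4 [0.5629 0.1416 0.1015] [-0.1  -0.14 -2.78] [-1.805e-01 -9.836e-01 -4.000e-04]
spot px [[208.74125166 260.14331687]] tip px [[208.36051324 258.60536781]] w [[280.42095624 237.00942249]]
```

View pics/c4.png

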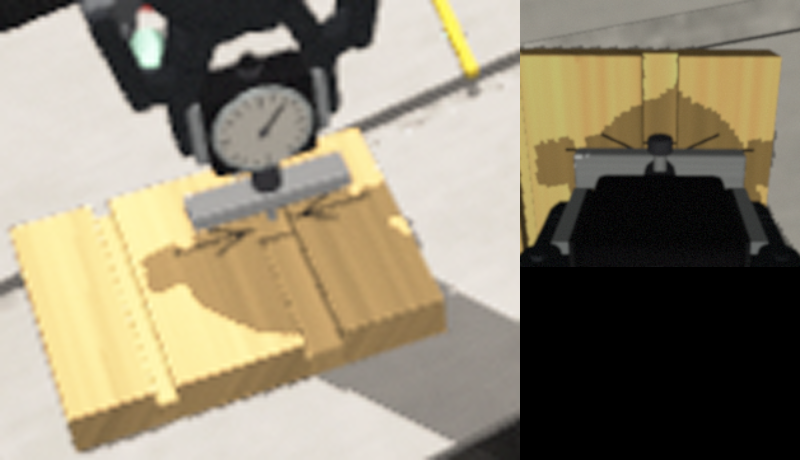

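The plunger tip at (272,217) in the left crop lies over the groove, between the crow's-foot tips (248,233) and (302,213). The wrist view shows the groove (643–677) centred on the neck (659) and the foot square to the board. Lowering it now.

Call:
{"method": "jog_arm", "body": {"targets": [[0.5, [0, 0, -0.006], 0], [0.5, [0, 0, -0.006], 0], [0.5, [0, 0, -0.004], 0], [0.5, [0, 0, 0], 0], [0.5, [0, 0, 0], 0]]}}

```text
time: 10.0
position: [0.5623, 0.1416, 0.0848]
tool_rot: [3.128, -0.284, -0.001]
wrist_force: [0.2, -0.9, -1.5]
finger_gap: 0.0511
grasp_force: 63.4
```

Call:
{"method": "jog_arm", "body": {"targets": [[0.5, [0, 0, -0.001], 0], [0.5, [0, 0, 0], 0], [0.5, [0, 0, -0.001], 0], [0.5, [0, 0, 0], 0], [0.5, [0, 0, 0], 0]]}}

```text
time: 10.5
position: [0.5626, 0.1418, 0.0837]
tool_rot: [3.129, -0.284, 0.0]
wrist_force: [-1.9, -1.4, 5.5]
finger_gap: 0.0512
grasp_force: 63.8
```

Call:
{"method": "jog_arm", "body": {"targets": [[0.5, [0, 0, -0.0003], 0], [0.5, [0, 0, 0], 0], [0.5, [0, 0, 0], 0], [0.5, [0, 0, 0], 0], [0.5, [0, 0, 0], 0]]}}

```text
time: 11.0
position: [0.5626, 0.1417, 0.0837]
tool_rot: [3.128, -0.284, 0.0]
wrist_force: [-3.5, -2.1, 6.6]
finger_gap: 0.0513
grasp_force: 64.3
```

```bash
python3 - <<'E'
from h import *
F=[]
for i in range(10):
    snap('scene','s5'); s=get_state(); F.append(s['wrist_force'])
print(np.mean(F,0),F[-1],s['time'],s['position'].round(4),s['ft_torque'].round(2),R.from_rotvec(s['tool_rot']).as_matrix().round(4))
a=cv2.imread('pics/s5.png')[205:320,140:270];cv2.imwrite('pics/c5.png',cv2.resize(a,None,fx=5,fy=5,interpolation=cv2.INTER_CUBIC))
E
```

```text
[-3.58901486 -1.55582957  6.74480453] [-3.59789143 -2.5048459   6.87185627] 11.5 [0.5626 0.1417 0.0837] [-0.1   0.79  0.09] [[ 9.836e-01 -1.802e-01  0.000e+00]
 [-1.802e-01 -9.836e-01 -3.000e-04]
 [ 1.000e-04  3.000e-04 -1.000e+00]]
```

View pics/c5.png

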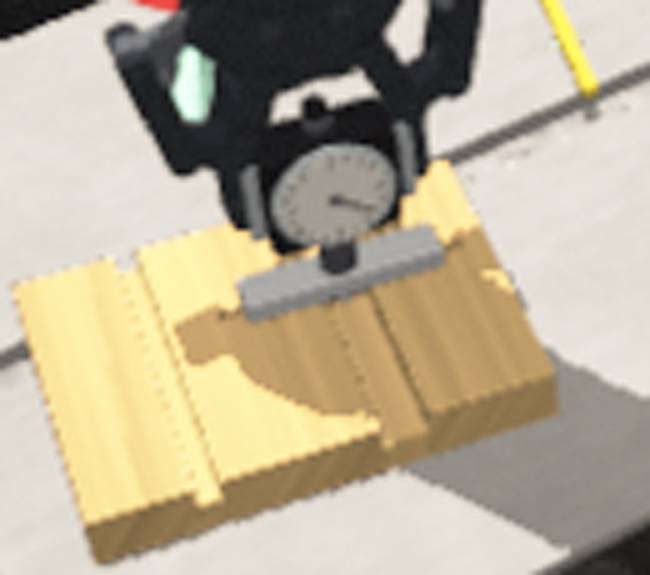

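The foot sits flat across the groove, the needle reads below the free position, and the board hasn't moved. I'll trim the push slightly and relieve the sideways load.

Call:
{"method": "jog_arm", "body": {"targets": [[0.5, [-0.0003, 0, -0.0002], 0], [0.5, [0, 0, 0], 0], [0.5, [0, 0, 0], 0], [0.5, [0, 0, 0], 0], [0.5, [0, 0, 0], 0]]}}

```text
time: 12.0
position: [0.5626, 0.1417, 0.0836]
tool_rot: [3.128, -0.284, 0.001]
wrist_force: [-3.6, -1.6, 7.9]
finger_gap: 0.0514
grasp_force: 64.3
```

Call:
{"method": "jog_arm", "body": {"targets": [[0.5, [0, 0, 0], 0], [0.5, [0, 0, 0], 0], [0.5, [0, 0, 0], 0], [0.5, [0, 0, 0], 0], [0.5, [0, 0, 0], 0]]}}

```text
time: 12.5
position: [0.5626, 0.1417, 0.0836]
tool_rot: [3.128, -0.284, 0.001]
wrist_force: [-2.7, -2.3, 7.8]
finger_gap: 0.0517
grasp_force: 64.3
```

```bash
python3 - <<'E'
from h import *
F=[]
for i in range(6):
    camera('top'); s=get_state(); F.append(s['wrist_force'])
m=np.mean(F,0);print(m,s['position'].round(4),s['ft_torque'].round(2))
if 6<m[2]<10: print(hand_in())
E
```

```text
[-3.24868147 -1.29856685  7.55958241] [0.5625 0.1417 0.0836] [-0.14  0.76 -0.02]
the job is handed in; nothing more can be done
None
```

The job is handed in at about 13 s: the gauge was zeroed on the bare table, and it is now held flat across the wider groove at the pencil line, pressed with about 10 N (7.6 N at the wrist plus the gauge's own weight).

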